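Close the travel box for the road

TASK

Get the plywood travel box on the worktop ready for the road, using only the fingertips: first push both of its open drawers fully home, then, with both drawers in, push the raised lid over from behind and press it down until it lies flat shut, without slamming it. Grasp and lift nothing, and leave the mug, jar, tins and the other things around it and in its tray where they are.

Things in the scene. Friction and masses are not known exactly. Their poses are not given: they have to be found in the camera images.
- travel_box: plywood box fixed to the worktop, 130 (x) x 200 (y) x 85 mm high without its lid. Below, two drawers side by side open towards its -x (front, robot side); above them is an open tray 25 mm deep. Origin: centre of its underside; x points from the front to the hinge side at the back, y to the left, z up. It stands at different places, turned up to 0.3 rad about z.
- drawer_left (a joint): opening of the drawer at the box's +y side, m: 0 fully home, grows as it is pulled out along the box's -x, up to 0.055. It slides with about 1.5 N of friction and stays where it is left.
- drawer_right (a joint): the same for the drawer at the box's -y side.
- drawer_left_front (a point): centre of the outer (front) face of the left drawer, moving with it; its x axis points into the box, the closing direction. The plain upright face is 95 mm wide (y) and 62 mm high (8 to 70 mm above the worktop) with a flush finger hole 11 mm above this point; when home this point is at x = -73 mm in the box frame, y = +49 mm, z = 39 mm.
- drawer_right_front (a point): the same for the right drawer (y = -49 mm in the box frame).
- lid (a joint): angle of the lid, rad: 0 flat shut, 1.57 upright, at most 1.75. It starts between 1.25 and 1.6. The hinge is stiff (about 0.32 N m): the lid stays at any angle and does not fall; a push of 1 to 5 N near its front edge moves it, the least pressing force being wanted when it is nearly shut.
- lid_hinge (a point): middle of the lid's hinge axis on the back rim of the box, 65 mm behind the box centre and 85 mm above the worktop; fixed to the box, axes as the box's (the hinge axis is y).
- lid_edge (a point): middle of the lid's free front edge on its outer face, turning with the lid: a plate 147 mm from hinge axis to edge, 202 mm wide, 8 mm thick, inner face in the plane of the hinge axis. A 5 mm strip on the edge reaches 23 mm past the inner face, hanging before the drawer tops when shut. z is the outer normal (up when shut, backwards when upright); -x runs from hinge to edge.
- mug_2: white mug with a handle, 87x121x96 mm, standing at the box's -y side; leave alone. Origin: centre of its underside
- spice_jar_2: spice jar 44 mm wide, 109 mm high, standing at the box's +y side; leave alone. Origin: centre of its underside
- tin_1: tin 58 mm wide, 72 mm high, left of the box; leave alone. Origin: centre of its underside
- tin_2: tin 75 mm wide, 58 mm high, left of the box; leave alone. Origin: centre of its underside
- tin_3: flat tin 63x105x26 mm, front left; leave alone. Origin: centre of its underside
- tape_1: roll of tape 62 mm wide, 19 mm high, in the tray of the box; leave alone. Origin: centre of its underside
- matchbox: matchbox 36x60x13 mm, in the tray of the box; leave alone. Origin: centre of its underside

How it is judged:
By the outcome, as a careful person would: the job done as asked, in the order asked, and still so for the second after the job is handed in, with the robot touching nothing.
It also fails if it takes over 51 s, if anything falls off the work surface, if the arm or the gripper's body presses on something with over 40 N, if the wrist force passes 120 N, or if a joint passes its speed limit or range.

ROBOT

A 6-joint arm with a two-finger parallel gripper is mounted at the origin on a cart in front of the work surface, level with it; the furniture and walls round the work are solid. World frame = base frame: x ahead of the robot, y to its left, z up, the work surface at z = 0. Lengths are in m, angles in rad, forces in N, time in s.
With the tool pointing down it reaches from about 0.275 to 0.875 m from the base axis. Payload 12.5 kg.
Tool frame: the origin (TCP) lies at the very end of the fingers, on their centre line; the grasp point (between the pads) lies 19 mm behind it; x points along the fingers, y is the direction in which the jaws open and shut, and the axes are right-handed (so a half turn about x gives the same grasp; the last joint's range is limited). The gripper opens to 85 mm and grips with 20 to 120 N. Pads are 22 mm wide; open, the fingers measure 114 mm over their backs; the gripper's body (76 mm by 85 mm) begins 54 mm behind the grasp point. The pads swing forward as they close: fully open they stand 13 mm farther back than shut.
Start: joints at [-1.288, 0.351, 1.652, -0, 1.139, -0.085], TCP at [0.198, -0.513, 0.231] pointing down, gripper open.
Joint ranges: [-2.75, 2.75], [-0.79, 2.1], [0.01, 2.65], [-1.57, 4.71], [0.07, 3.14], [-2.87, 2.87]. Speed limits (rad/s): [2.22, 2.22, 2.79, 3.14, 3.14, 3.14].

INTERFACE

Orientations are given as a 3x3 rotation matrix whose columns are the frame's x, y, z axes.
In Python, from bench import manip gives the robot as it stands. Calls block until the motion is done:
- manip.move_ptp(position, orientation): joint-space move of the TCP to a pose.
- manip.move_l(position, attitude=None, max_speed=0.15): straight line of the TCP; attitude=None keeps the orientation; max_speed is the mean speed in m/s.
- manip.move_j(angles): joint-space move.
- manip.set_gripper(opening, effort=None): opening from 0.0 (shut) to 1.0 (fully open); effort is the grip in N (None keeps the last); returns when the fingers have stopped.
- manip.dwell(seconds).
- manip.inverse_kinematics(position, orientation): joint angles nearest the present ones, or None.
- manip.grab_frame(name): name is "scene" or "top" or "wrist"; returns (picture, depth): 480x640x3 uint8, red, green, blue; 480x640 float32, m along the optical axis (not along the pixel's ray), 0 where there is no reading.
- manip.get_calibration(name): a dict with "camera_matrix" (3x3 intrinsics, pixels), "R" (3x3) and "t" (3): a world point X has camera coordinates R X + t. Camera axes: x right, y down, z forward; pixel columns grow to the right and rows downward; lengths in m; the calibration is good to about 2 mm. A picture is of the moment at which its call begins: read the wrist's pose just before it. get_calibration takes no time and is no camera call; for the wrist camera it gives the pose at the moment of the call.
A pose or a line that the arm cannot do raises manip.Unreachable and nothing moves.
- manip.sign_off(): hands the job in, once; it reports no verdict.
Trained networks look in the newest picture that a camera, given by its name, has taken for a name from the list of things; names that differ only in an ending like _2 or _b are one class to them, and where a whole thing is asked for, a point or a joint stands for the part that bears it (a point fixed in the world has none). Each returns a list of dicts, best first, with "confidence" (0 to 1); they miss things now and then, are a little off and sometimes report something else, mostly with a low value. They report only what shows in the picture. A call takes as long as a camera call.
- manip.look_for(camera, name): "at" ([x, y, z] in m, in world coordinates, good to about 4 mm: the middle of the surface that is visible of it).
Readings, each from a call of its own:
- manip.current_time(): time.
- manip.current_qpos(): joint angles.
- manip.current_joint_vel(): joint speeds.
- manip.current_joint_torque(): joint torques, N m.
- manip.current_ee_pos(): TCP position.
- manip.current_tcp_rot(): TCP orientation.
- manip.current_force(): force on the tool from outside, world axes, zero at the start.
- manip.current_ft_torque(): the same for the moment, N m.
- manip.current_grip_width(): opening from 0.0 (shut) to 1.0 (fully open).
Only numpy, scipy, OpenCV 4.12 (cv2) and the standard library are available. Lean on these libraries where they do the work, as an engineer would, in place of code of your own. Each camera call takes 0.05 s, during which the arm holds its last target. There are 200 camera calls.

## Working session

There is one attempt and no reset: what is moved stays moved. The work goes in short steps, each a Python script; the robot and the scene stay as the last script left them, time stands still between calls to the robot, and variables do not carry over. Pictures are saved under pics/ and viewed, about 8 in all and at most 12, crops included, and the job is handed in when it is done.

```bash
mkdir -p pics; python3 - <<'E'
from bench import manip
import cv2,numpy as np
for c in ("scene","top"):
    p,d=manip.grab_frame(c); cv2.imwrite(f"pics/{c}0.png",p[:,:,::-1]); np.save(f"pics/{c}0.npy",d)
    k=manip.get_calibration(c); print(c,k["camera_matrix"][0],(-k["R"].T@k["t"]).round(3))
    for n in ["travel_box","drawer_left_front","drawer_right_front","lid_edge","lid","mug_2","spice_jar_2","tin_1","tin_2","tin_3","tape_1","matchbox"]:
        try: print(n,[(np.round(r["at"],3).tolist(),round(r["confidence"],2)) for r in manip.look_for(c,n)[:2]])
        except Exception as e: print(n,e)
print(manip.current_time())
E
```

```text
scene [528.18626909   0.         319.84743162] [ 0.602 -0.383  0.866]
travel_box [([0.563, -0.055, 0.061], 0.66), ([0.458, -0.002, 0.042], 0.22)]
drawer_left_front []
drawer_right_front [([0.476, -0.101, 0.021], 0.76)]
lid_edge [([0.615, -0.038, 0.232], 0.63)]
lid [([0.616, -0.039, 0.232], 0.92), ([0.458, 0.0, 0.039], 0.68)]
mug_2 [([0.644, -0.18, 0.043], 0.64), ([0.463, 0.002, 0.04], 0.38)]
spice_jar_2 [([0.484, 0.091, 0.103], 0.71)]
tin_1 [([0.506, 0.336, 0.066], 0.93), ([0.377, 0.324, 0.024], 0.92)]
tin_2 [([0.506, 0.336, 0.066], 0.93), ([0.377, 0.324, 0.024], 0.92)]
tin_3 [([0.506, 0.336, 0.066], 0.93), ([0.377, 0.324, 0.024], 0.92)]
tape_1 [([0.527, 0.016, 0.077], 0.94), ([0.484, 0.092, 0.104], 0.58)]
matchbox [([0.573, -0.06, 0.072], 0.92)]
top [568.59668033   0.         314.1034676 ] [0.453 0.108 1.153]
travel_box [([0.554, -0.029, 0.067], 0.57)]
drawer_left_front [([0.461, -0.004, 0.029], 0.75)]
drawer_right_front [([0.481, -0.102, 0.009], 0.8)]
lid_edge [([0.609, -0.011, 0.233], 0.96)]
lid [([0.463, -0.006, 0.026], 0.66), ([0.611, 0.352, 0.054], 0.66)]
mug_2 [([0.65, -0.197, 0.048], 0.73)]
spice_jar_2 [([0.482, 0.1, 0.105], 0.69), ([0.61, -0.011, 0.233], 0.27)]
tin_1 [([0.611, 0.348, 0.056], 0.95), ([0.496, 0.346, 0.07], 0.88)]
tin_2 [([0.611, 0.348, 0.056], 0.95), ([0.496, 0.346, 0.07], 0.88)]
tin_3 [([0.611, 0.348, 0.056], 0.95), ([0.496, 0.346, 0.07], 0.88)]
tape_1 [([0.53, 0.022, 0.079], 0.73)]
matchbox [([0.573, -0.054, 0.07], 0.78), ([0.608, -0.006, 0.235], 0.42)]
1.3
```

View pics/scene0.png

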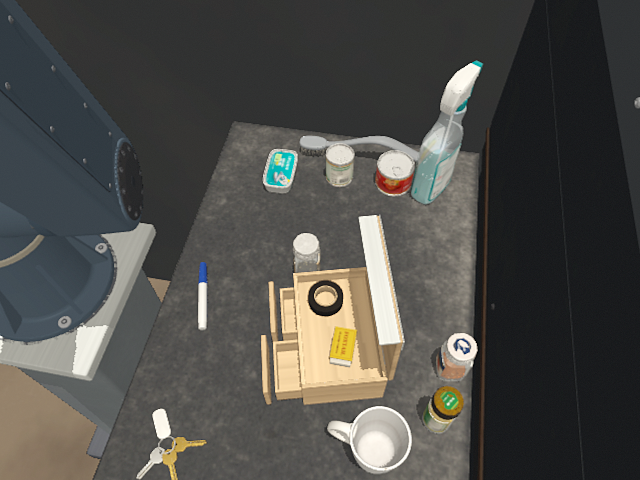

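View pics/top0.png

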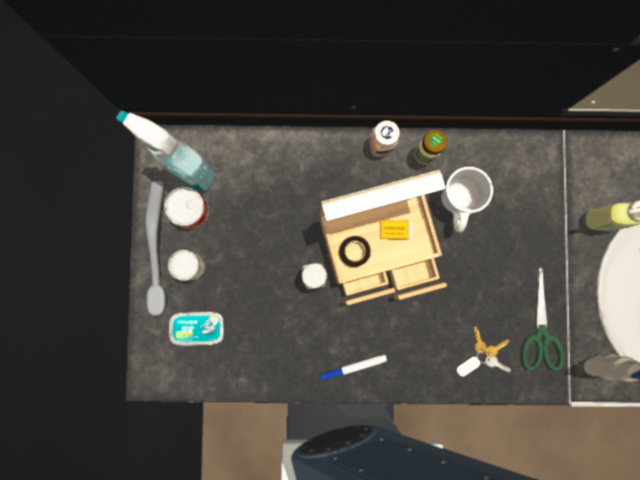

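The scene picture shows both drawers open (fronts at about (272,310) and (266,370)), the lid near upright at (380,280), and the jar, mug, tape and matchbox as described. The top picture shows the lid edge running from (323,210) to (442,182), so the yaw is about +0.23. There is a dark wall close behind, with two jars at (385,138) and (432,147).

```bash
cat > h.py <<'E'
from bench import manip
import cv2,numpy as np
def cloud(c,d):
    k=manip.get_calibration(c);K=k["camera_matrix"]
    v,u=np.mgrid[:480,:640]
    P=np.stack([(u-K[0,2])/K[0,0]*d,(v-K[1,2])/K[1,1]*d,d],-1)
    W=(P-k["t"])@k["R"]; W[d<=0]=np.nan
    return W
E
python3 - <<'E'
from h import *
C={}
for c in("scene","top"):
    W=cloud(c,np.load(f"pics/{c}0.npy"));C[c]=W
    p=cv2.imread(f"pics/{c}0.png")
    X=W.reshape(-1,3);X=X[~np.isnan(X[:,0])]
    q=lambda m:X[m].round(3)
    box=(X[:,0]>.4)&(X[:,0]<.72)&(X[:,1]>-.16)&(X[:,1]<.1)
    lid=box&(X[:,2]>.15)
    def rect(m,n):
        if m.sum()<20: print(c,n,m.sum());return
        r=cv2.minAreaRect(X[m][:,:2].astype(np.float32));print(c,n,m.sum(),np.round(cv2.boxPoints(r),3).tolist(),r[2].__round__(1),"z",np.percentile(X[m][:,2],[1,50,99]).round(3))
    rect(lid&(X[:,2]>.215),"lidtop"); rect(lid,"lid")
    rect(box&(X[:,2]>.08)&(X[:,2]<.09)&(X[:,0]<.6)&(X[:,1]<.07),"rim")
    for n,y0,y1 in(("R",-.14,-.06),("L",-.04,.03)):
        m=(X[:,0]>.42)&(X[:,0]<.53)&(X[:,1]>y0)&(X[:,1]<y1)&(X[:,2]>.064)&(X[:,2]<.077); rect(m,"dr"+n)
    # wall
    m=(X[:,0]>.66)&(abs(X[:,1])<.3); 
    for z in(.02,.1,.2,.3,.5,.7):
        mm=m&(abs(X[:,2]-z)<.02)
        if mm.sum(): print(c,"back z",z,mm.sum(),np.percentile(X[mm][:,0],[1,10,50]).round(3))
# back objects, top view ortho height map, tall stuff with x>.6
X=C["top"].reshape(-1,3);X=X[~np.isnan(X[:,0])]
m=(X[:,0]>.64)&(X[:,0]<.9)&(X[:,1]>-.25)&(X[:,1]<.15)&(X[:,2]>.05)
H=np.zeros((13,20));
for x,y,z in X[m]:
    i,j=int((x-.64)/.02),int((.15-y)/.02);H[i,j]=max(H[i,j],z)
print((H*100).astype(int))
E
```

```text
scene lidtop 3054 [[0.5649999976158142, 0.08299999684095383], [0.621999979019165, -0.11299999803304672], [0.652999997138977, -0.10400000214576721], [0.597000002861023, 0.09200000017881393]] 16.0 z [0.229 0.234 0.236]
scene lid 3240 [[0.5649999976158142, 0.08299999684095383], [0.621999979019165, -0.11400000005960464], [0.652999997138977, -0.10499999672174454], [0.597000002861023, 0.09200000017881393]] 16.0 z [0.16  0.234 0.236]
scene rim 1140 [[0.4659999907016754, 0.052000001072883606], [0.5199999809265137, -0.14100000262260437], [0.640999972820282, -0.10700000077486038], [0.5870000123977661, 0.08699999749660492]] 15.8 z [0.08  0.085 0.089]
scene drR 286 [[0.43799999356269836, -0.14000000059604645], [0.5299999713897705, -0.14000000059604645], [0.5299999713897705, -0.06199999898672104], [0.43799999356269836, -0.06199999898672104]] 89.8 z [0.064 0.071 0.075]
scene drL 274 [[0.4269999861717224, 0.029999999329447746], [0.4269999861717224, -0.03999999910593033], [0.5299999713897705, -0.03799999877810478], [0.5289999842643738, 0.03099999949336052]] 0.7 z [0.064 0.071 0.076]
scene back z 0.0
[... 1588 characters left out ...]
 9  9]
 [ 0  0  0  0  0  0  0  0  0  0  0  0  0  0  0  9  9  9  9  0]
 [ 0  0  0  0  0  0  0  0  0  0  0  0  0 10 10  0  0  0  0  0]
 [ 0  0  0  0  0  0  0  0 10 10  9  0 10 11 11  0  0  0  0  0]
 [ 0  0  0  0  0  0  0  0 10 10 10  0 10 10 10  0  0  0  0  0]
 [ 0  0  0  0  0  0  0  0 10 10 10  0  0  0  0  0  0  0  0  0]
 [50 50 50 50 50 50 50 51 51 51 51 51 51 51 51 51 51 51 51 51]
 [ 0  0  0  0  0  0  0  0  0  0  0  0  0  0  0  0  0  0  0  0]
 [ 0  0  0  0  0  0  0  0  0  0  0  0  0  0  0  0  0  0  0  0]
 [ 0  0  0  0  0  0  0  0  0  0  0  0  0  0  0  0  0  0  0  0]
 [ 0  0  0  0  0  0  0  0  0  0  0  0  0  0  0  0  0  0  0  0]
 [ 0  0  0  0  0  0  0  0  0  0  0  0  0  0  0  0  0  0  0  0]]
```

Yaw is 0.279, box centre about (0.556, -0.028), lid about 1.57 rad, wall at x = 0.793. Next I'll push the drawers with the shut fingers, stopping on force.

```bash
cat >> h.py <<'E'
a=.279;ex=np.array([np.cos(a),np.sin(a),0]);ey=np.array([-np.sin(a),np.cos(a),0]);O=np.array([.556,-.0276,0])
def w(x,y,z): return O+x*ex+y*ey+np.array([0,0,z])
def rot(s): 
    X=np.array([0,0,-1.]);Y=s*ey; return np.stack([X,Y,np.cross(X,Y)],1)
def best():
    q0=manip.current_qpos();o=[]
    for s in(1,-1):
        q=manip.inverse_kinematics(w(-.18,-.049,.2),rot(s))
        if q is not None:o.append((np.abs(np.array(q)-q0).max(),s))
    return rot(min(o)[1])
E
python3 - <<'E'
from h import *
R=best()
manip.set_gripper(0.0)
manip.move_ptp(w(-.18,-.049,.2),R)
print("t",manip.current_time(),manip.current_qpos().round(2) if hasattr(manip.current_qpos(),'round') else manip.current_qpos())
f0=np.array(manip.current_force());print(f0.round(2))
def push(y):
    manip.move_l(w(-.18,y,.042),max_speed=.2)
    f0=np.array(manip.current_force())
    manip.move_l(w(-.112,y,.042),max_speed=.08)
    x=-.112;log=[]
    while x<-.076:
        x+=.003; manip.move_l(w(x,y,.042),max_speed=.05)
        f=(np.array(manip.current_force())-f0)@ex; p=(np.array(manip.current_ee_pos())-O)@ex
        log.append((round(p*1e3,1),round(f,1)))
        if f<-9: break
    print(y,log)
    manip.move_l(w(-.18,y,.042),max_speed=.2)
push(-.049); push(.049)
manip.move_l(w(-.18,.049,.3),max_speed=.25)
p,d=manip.grab_frame("top");cv2.imwrite("pics/top1.png",p[:,:,::-1]);np.save("pics/top1.npy",d)
p,d=manip.grab_frame("scene");cv2.imwrite("pics/scene1.png",p[150:450,170:490,::-1].repeat(2,0).repeat(2,1))
print(manip.current_time())
E
```

```text
t 3.675 [-0.42  0.15  2.01 -0.    0.98  0.88]
[0.07 0.36 0.4 ]
-0.049 [(np.float64(-109.0), np.float64(0.5)), (np.float64(-105.8), np.float64(1.9)), (np.float64(-102.7), np.float64(1.8)), (np.float64(-99.8), np.float64(0.9)), (np.float64(-96.8), np.float64(1.8)), (np.float64(-93.7), np.float64(1.0)), (np.float64(-90.8), np.float64(1.4)), (np.float64(-87.8), np.float64(1.5)), (np.float64(-84.7), np.float64(1.4)), (np.float64(-83.3), np.float64(-8.6)), (np.float64(-83.2), np.float64(-27.5))]
0.049 [(np.float64(-108.9), np.float64(-1.0)), (np.float64(-105.8), np.float64(-1.2)), (np.float64(-102.7), np.float64(-0.7)), (np.float64(-99.7), np.float64(-1.3)), (np.float64(-96.7), np.float64(-0.3)), (np.float64(-93.7), np.float64(-0.3)), (np.float64(-90.7), np.float64(-1.2)), (np.float64(-87.7), np.float64(-0.6)), (np.float64(-84.7), np.float64(-0.1)), (np.float64(-83.3), np.float64(-7.8)), (np.float64(-83.3), np.float64(-26.6))]
15.3583
```

View pics/scene1.png

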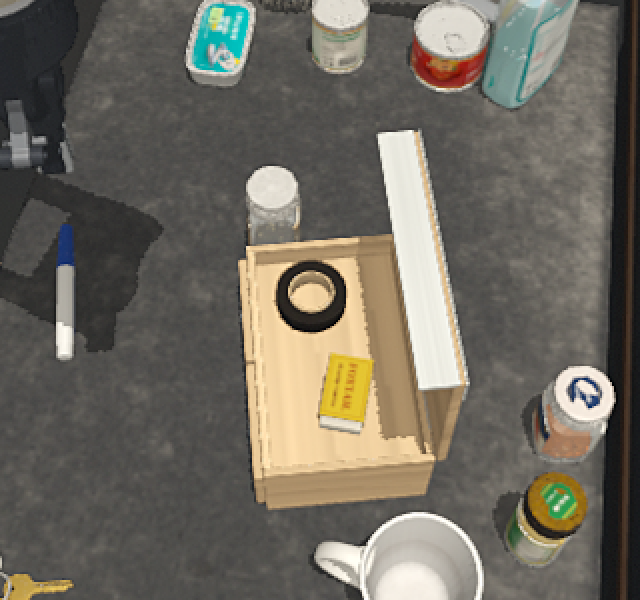

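Both drawers are home: each hit a hard stop at about 83.3 mm, and the picture shows the fronts flush at x≈250 px with nothing disturbed. Next is the lid.

```bash
python3 - <<'E'
from h import *
manip.move_l(w(-.18,.0,.33),max_speed=.25)
manip.move_l(w(.122,0,.33),max_speed=.25)
manip.move_l(w(.122,0,.20),max_speed=.15)
f0=np.array(manip.current_force());print("t",manip.current_time(),f0.round(1))
r=.115
P=lambda th:w(.065-r*np.cos(th)+.008*np.sin(th)+.011,0,.085+r*np.sin(th)+.008*np.cos(th))
manip.move_l(P(1.62)+.006*ex,max_speed=.08)
ths=list(np.arange(1.57,.2,-.08))+list(np.arange(.18,-.08,-.025)); log=[]
for th in ths:
    manip.move_l(P(th),max_speed=.06)
    f=np.array(manip.current_force())-f0
    log.append((round(float(th),2),round(float(f@ex),1),round(float(f[2]),1),round(float(manip.current_ee_pos()[2]),4)))
    if np.linalg.norm(f)>(22 if th>.06 else 14): break
print(log);print("t",manip.current_time())
E
```

```text
t 18.1167 [-0.7 -0.9 -0.4]
[(1.57, 0.9, -0.3, 0.2002), (1.49, 0.9, -0.1, 0.2003), (1.41, 0.6, 0.4, 0.1998), (1.33, 1.6, -0.5, 0.1986), (1.25, 1.4, 1.3, 0.1966), (1.17, 0.8, -0.0, 0.1939), (1.09, 1.6, 0.2, 0.1906), (1.01, 0.7, 1.6, 0.1865), (0.93, 1.3, 0.3, 0.1818), (0.85, 0.6, 0.4, 0.1764), (0.77, 1.3, -0.3, 0.1705), (0.69, 1.3, 0.2, 0.164), (0.61, 1.4, 0.1, 0.1571), (0.53, 2.0, 1.0, 0.1496), (0.45, 0.0, -0.0, 0.1418), (0.37, 1.4, 0.3, 0.1336), (0.29, 1.1, 1.5, 0.1251), (0.21, 1.4, -0.3, 0.1163), (0.18, 0.8, 0.9, 0.1133), (0.15, 0.5, 0.8, 0.1105), (0.13, 0.4, -0.3, 0.1077), (0.11, 0.7, 0.4, 0.1048), (0.08, 1.1, 0.9, 0.102), (0.06, 0.9, 0.2, 0.0991), (0.03, 1.7, -0.7, 0.0962), (0.01, 0.7, 0.6, 0.0934), (-0.02, -9.1, 30.3, 0.0928)]
t 26.3
```

```bash
python3 - <<'E'
from h import *
p=np.array(manip.current_ee_pos())
manip.move_l(p+[0,0,.02],max_speed=.05)
manip.move_l(p+[0,0,.2],max_speed=.25)
manip.move_l(w(-.24,-.05,.3),max_speed=.25)
p,d=manip.grab_frame("scene");cv2.imwrite("pics/scene2.png",p[150:450,170:490,::-1].repeat(2,0).repeat(2,1))
for c in("scene","top"):
    if c=="top":p,d=manip.grab_frame(c)
    X=cloud(c,d).reshape(-1,3);L=(X-O)
    bx,by=L@ex,L@ey
    m=(abs(by)<.095)&(abs(bx)<.14)&(X[:,2]>.088)&(X[:,2]<.11)
    A=np.c_[bx[m],by[m],np.ones(m.sum())];s=np.linalg.lstsq(A,X[m,2],rcond=None)[0]
    print(c,m.sum(),"slope x,y,z0",s.round(4),"x extent",np.percentile(bx[m],[1,99]).round(3),"above",((abs(by)<.095)&(abs(bx)<.09)&(X[:,2]>.11)&(X[:,2]<.26)).sum())
for c,n in(("scene","mug_2"),("top","mug_2"),("scene","spice_jar_2"),("top","spice_jar_2"),("scene","tin_1")):
    print(c,n,[np.round(r["at"],3).tolist() for r in manip.look_for(c,n)[:2]])
print(manip.current_time(),np.round(manip.current_force(),1))
E
```

```text
scene 10306 slope x,y,z0 [-0.0074  0.0008  0.0943] x extent [-0.081  0.066] above 0
top 7953 slope x,y,z0 [-0.0063 -0.0007  0.0935] x extent [-0.081  0.065] above 0
scene mug_2 [[0.554, -0.051, 0.096], [0.644, -0.181, 0.044]]
top mug_2 [[0.644, -0.201, 0.05]]
scene spice_jar_2 [[0.48, 0.091, 0.109]]
top spice_jar_2 [[0.481, 0.102, 0.104]]
scene tin_1 [[0.378, 0.325, 0.024], [0.515, -0.14, 0.042]]
29.0917 [ 0.4 -1.3 -0.6]
```

View pics/scene2.png

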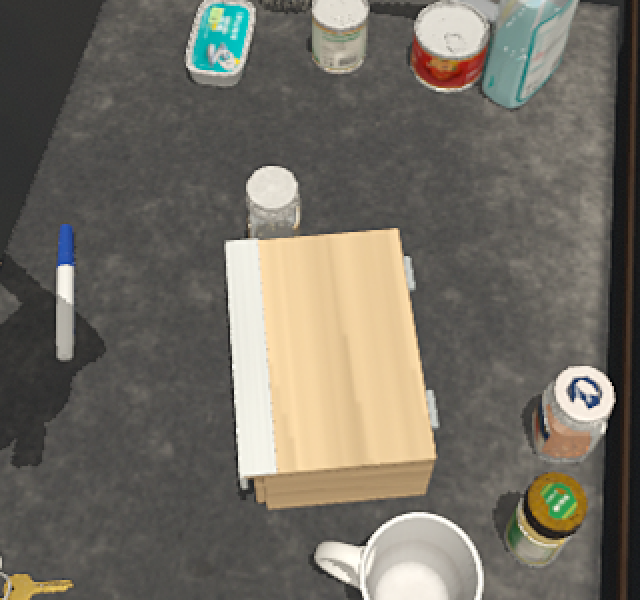

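The picture shows the lid flat over the tray, with its front strip at x≈250 px. The mug, jar and tins are where they were, and the arm is clear.

```bash
python3 -c "
from bench import manip
manip.sign_off();print(manip.current_time())"
```

```text
the job is handed in; nothing more can be done
the job is handed in; nothing more can be done
```

The travel box is ready for the road: both drawers are fully home and the lid is flat shut. I handed the job in at about 29 s of the 51 s allowed.

- **Drawers:** I pushed the right one and then the left one with the shut fingertips until each hit a hard stop. The finger position at the stop puts their front faces about 72 mm in front of the box centre, against the 73 mm given. The push at the stop reached about 27 N.
- **Lid:** I pushed it over from behind in small, slow steps and pressed it down. It met a firm stop with the fingertips at 92.8 mm high, against 93 mm expected for flat, and the final press was about 30 N.
- **Last checks:** Both cameras show the lid surface at 93–94 mm, with a fitted slope of about 0.007 rad. That is within the camera calibration error, so I did not press it again.
- **Surroundings:** The mug and jar read within about 6 mm of their first positions, and the tins look unmoved in the picture. The network also reported a second "mug" and a "tin" on the box itself, and the picture shows those are false. The tape and matchbox were unmoved before the lid closed and are now under it, so I could not check them again.

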